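# Slide the loose stacking spacer along the board's rail into its corner

### The arm

A 6-joint arm with a two-finger parallel gripper is mounted at the origin on the work surface. World frame = base frame: x ahead of the robot, y to its left, z up, the work surface at z = 0. Lengths are in m, angles in rad, forces in N, time in s.
With the tool pointing down it reaches from about 0.275 to 0.85 m from the base axis. Payload 5.2 kg.
Tool frame: the origin (TCP) lies at the very end of the fingers, on their centre line; the grasp point (between the pads) lies 19 mm behind it (robot.grasp_offset is the z of the grasp point in the tool frame, in m); z points along the fingers, y is the line along which they close (so a half turn about z gives the same grasp; the last joint's range is limited). The gripper opens to 85 mm and grips with 20 to 120 N. Pads are 22 mm wide; open, the fingers measure 114 mm over their backs; the gripper's body (76 mm by 85 mm) begins 54 mm behind the grasp point. The pads swing forward as they close: fully open they stand 13 mm farther back than shut.
Start: joints at [1.093, 0.259, 1.535, -0, 1.348, -0.203], TCP at [0.149, 0.529, 0.231] pointing down, gripper open.
Joint ranges: [-3.14, 3.14], [-0.91, 2.08], [0.19, 2.58], [-1.22, 4.36], [0.22, 2.71], [-3.12, 3.12]. Speed limits (rad/s): [2.57, 2.57, 3.14, 3.14, 3.14, 3.14].

### API

Orientations are given as a unit quaternion [x, y, z, w].
In Python, from bench import robot, capture, get_calibration, finder gives the robot as it stands.
- The arm moves only by the shell command python3 -m handwheel 'ROWS' [FORCE]. ROWS is JSON, a list of rows, each an object of numbers: "fingers": the opening, from 0 (shut) to 1 (fully open); "tx", "ty", "tz": the shift along the tool's x, y, z in mm; "rx", "ry", "rz": the turn, a rotation vector about the tool's x, y, z in degrees. In form: [{"fingers": .., "tx": .., "ty": .., "tz": .., "rx": .., "ry": .., "rz": ..}, ...]. A call has 1 to 12 rows; each row shifts and turns the commanded pose from where the row before left it, along the tool's axes as they then stand; what a row does not reach is not made up. A row lasts 1/10 s, in which the tool goes at most 50 mm and 8.59 degrees, less where a joint would pass 70% of its speed; a pose out of reach is approached as far as the arm can. A call with a gripper value outside its range is refused whole. The fingers move at their own pace and stop on an object; FORCE is the grip in N (left out, the last holds). Time passes only in rows, so rows that do not move let the fingers close. It gives the time, the measured TCP pose, the force, the opening and the grip force at its end, in the units of the state.
- robot.sense(): the state, without advancing time (a new reading comes with each control period).
- capture(name): name is "side" or "top"; returns (picture, depth): 420x560x3 uint8, red, green, blue; 420x560 float32, m along the optical axis (not along the pixel's ray), 0 where there is no reading.
- get_calibration(name): a dict with "camera_matrix" (3x3 intrinsics, pixels), "origin" and "rotation" of the camera in the world. Camera axes: x right, y down, z forward; pixel columns grow to the right and rows downward; lengths in m; the calibration is good to about 2 mm. A picture is of the moment at which its call begins. get_calibration takes no time and is no camera call.
- robot.job_done(): hands the job in; it is judged then, once.
Trained networks look in the newest picture that a camera, given by its name, has taken for a name from the list of things; names that differ only in an ending like _2 or _b are one class to them, and where a whole thing is asked for, a point or a joint stands for the part that bears it (a point fixed in the world has none). Each returns a list of dicts, best first, with "conf" (0 to 1); they miss things now and then, are a little off and sometimes report something else, mostly with a low value. They report only what shows in the picture. A call takes as long as a camera call. They do not tell look-alikes from the thing itself.
- finder.find_in(label, camera): "xy" ([column, row] in pixels, amid what is visible of it).
- finder.trace(label, camera): "region" (420x560 bool, what is visible of it) and "xy" ([column, row] in pixels, amid what is visible of it).
The state is a dict: "t": time; "joints": joint angles; "joint_velocities": joint speeds; "tau": joint torques, N m; "tool_pos": TCP position; "ee_rot": TCP orientation; "ft_force": force on the tool from outside, world axes, zero at the start; "wrist_torque": the same for the moment, N m; "width": finger opening in m; "finger_force": force on a finger pad.
Only numpy, scipy, OpenCV 4.12 (cv2) and the standard library are available. Lean on these libraries where they do the work, as an engineer would, in place of code of your own. Each camera call takes 0.05 s, during which the arm holds its last target. There are 200 camera calls.

### The job

Three corners of the cheese ripening board have their stacking spacer; the fourth block lies loose in the middle of the board. With your fingertips push it flush against the board's rail, still well short of the corner, then slide it along, kept against the rail all the way, until it sits fully home in the empty corner pocket, touching both the rail and the end stop. Only push or drag it, never lift or tip it, and leave the cheeses and the brush where they are.

Things in the scene. Friction and masses are not known exactly. Their poses are not given: they have to be found in the camera images.
- board: Ripening board, fixed: pale wooden slab 300 mm (its x) by 560 mm (its y) by 22 mm thick; origin at the centre of its underside, its top 22 mm above that. Its +x points away from the robot, to the rail on its far edge, which runs parallel to its y. Its two near corners carry fixed spacers 40 x 60 x 30 mm, centred at board x = -125, y = +-245 mm.
- rail_mid (a point): Middle of the foot of the rail's working face (board x = +120 mm, y = 0, on the board's top); axes as the board's. The face looks to the board's -x; the rail stands 24 mm above the board's top and is 20 mm thick.
- rail_end_l (a point): Far corner at the board's +y end, on its top, where the rail's working face (x = +120 mm) meets the end stop's inner face (y = +240 mm). The stop is 24 mm high, 20 mm thick and runs 75 mm back from the rail's face. The corner is a pocket open towards the rail's middle: a lip 10 mm high and 10 mm thick lies parallel to the rail, 45 mm from its face, and reaches 45 mm out from the stop.
- rail_end_r (a point): The same far corner at the board's -y end (board y = -240 mm), its mirror image. In both, the lip goes on beyond its 45 mm as a 20 mm flared lead-in that bends away from the rail; a 40 mm block has 5 mm play between lip and rail.
- bare_spot: Flat bare patch of paler wood (no height) on the floor of the empty far pocket, at the board's +y or -y end (it varies). Its origin is exactly where the centre of the loose spacer's underside must come to lie: board x = +100 mm, y = +210 or -210 mm, on the board's top. Axes parallel to the board's.
- fitted_spacer: Fixed spacer already seated in the other far pocket: dark wood, 40 x 60 x 30 mm, origin at the centre of its underside, axes parallel to the board's.
- spacer: Loose spacer lying flat in the middle of the board: dark wooden block 40 mm (its x) by 60 mm (its y) by 30 mm high, 50 to 85 g, a dark round dowel mark on top; origin at the centre of its underside. It slides under a push of about 1 N. Home, its 60 mm side lies along the rail; it stands 6 mm higher than the rail and 20 mm higher than the lip, and its last 15 mm stick out past the lip's straight part.
- cheese_a: Bystander: small ivory cheese, 68 mm across, 28 mm high, loose on the near half of the board; origin at the centre of its underside.
- cheese_b: Bystander: a second, equal cheese, likewise.
- brush: Bystander: a small flat hand brush with a wooden handle, lying on the table to the right of the board; origin on its underside.
There are look-alikes about, which are no part of the job. Leave any blue or purple look-alike of the spacer alone.

How it is judged:
By the outcome, as a careful person would: the job done as asked, in the order asked, and still so for the second after the job is handed in, with the robot touching nothing.
It also fails if it takes over 58 s, if anything falls off the work surface, if the arm or the gripper's body presses on something with over 40 N, if the wrist force passes 120 N, or if a joint passes its speed limit or range.

## Working session

There is one attempt and no reset: what is moved stays moved. The work goes in short steps, Python scripts to look and compute and a shell command to move; the robot and the scene stay as the last step left them, time stands still between calls to the robot, and variables do not carry over. Pictures are saved under pics/ and viewed, at most 10 in all, crops included, and the job is handed in when it is done.

```bash
mkdir -p pics; cat > h.py <<'E'
import numpy as np, cv2
from bench import robot, capture, get_calibration, finder
def px2w(cam,u,v,depth=None,z=None):
    c=get_calibration(cam);K=np.array(c["camera_matrix"]);R=np.array(c["rotation"]);o=np.array(c["origin"])
    d=R@np.linalg.inv(K)@np.array([u,v,1.])
    return o+d*(depth if z is None else (z-o[2])/d[2])
def save(im,name,box=None,k=1):
    if box: im=im[box[1]:box[3],box[0]:box[2]]
    cv2.imwrite("pics/"+name,cv2.resize(im[...,::-1],None,fx=k,fy=k,interpolation=cv2.INTER_CUBIC))
E
python3 - <<'E'
from h import *
t,d=capture("top"); s,_=capture("side")
save(t,"top0.png");save(s,"side0.png")
c=get_calibration("top");print(c)
for l in ["spacer","fitted_spacer","bare_spot","cheese_a","brush","rail_mid","rail_end_l","rail_end_r","board"]:
    for r in finder.find_in(l,"top")[:4]:
        u,v=r["xy"];print(l,round(r["conf"],2),np.round(r["xy"]),px2w("top",u,v,d[int(v),int(u)]).round(3))
print(robot.sense())
E
```

```text
{'camera_matrix': array([[484.88466024,   0.        , 282.80158869],
       [  0.        , 484.88466024, 206.19110426],
       [  0.        ,   0.        ,   1.        ]]), 'origin': array([ 0.37383883, -0.08729198,  1.08605205]), 'rotation': array([ 0.71282647, -0.69592909,  0.06653934, -0.05597898])}Traceback (most recent call last):
  File "<stdin>", line 7, in <module>
  File "h.py", line 5, in px2w
    d=R@np.linalg.inv(K)@np.array([u,v,1.])
      ~^~~~~~~~~~~~~~~~~
ValueError: matmul: Input operand 1 has a mismatch in its core dimension 0, with gufunc signature (n?,k),(k,m?)->(n?,m?) (size 3 is different from 4)
```

```bash
sed -i 's/R=np.array(c\["rotation"\])/R=Rot.from_quat(c["rotation"]).as_matrix()/; 1a from scipy.spatial.transform import Rotation as Rot' h.py
python3 - <<'E'
from h import *
t,d=capture("top")
for l in ["spacer","fitted_spacer","bare_spot","cheese_a","brush","rail_mid","rail_end_l","rail_end_r","board"]:
    for r in finder.find_in(l,"top")[:4]:
        u,v=r["xy"];print(l,round(r["conf"],2),np.round(r["xy"]),px2w("top",u,v,d[int(v),int(u)]).round(3))
s=robot.sense();print(s["t"],s["tool_pos"],s["ee_rot"],s["width"],Rot.from_quat(s["ee_rot"]).as_matrix().round(3))
E
```

```text
spacer 0.91 [230. 208.] [0.547 0.012 0.053]
spacer 0.88 [235. 124.] [0.746 0.011 0.027]
spacer 0.75 [288. 120.] [ 0.757 -0.109  0.032]
spacer 0.62 [175. 128.] [0.732 0.146 0.035]
fitted_spacer 0.87 [344. 178.] [ 0.62  -0.233  0.056]
bare_spot 0.69 [158. 196.] [0.576 0.178 0.022]
cheese_a 0.75 [290. 280.] [ 0.397 -0.12   0.05 ]
cheese_a 0.58 [190. 283.] [0.387 0.091 0.05 ]
brush 0.73 [250. 236.] [ 0.493 -0.031  0.019]
brush 0.69 [428. 269.] [ 0.429 -0.423  0.02 ]
rail_mid 0.9 [252. 235.] [ 0.495 -0.036  0.022]
rail_end_l 0.72 [251. 237.] [ 0.49  -0.032  0.023]
rail_end_l 0.29 [428. 266.] [ 0.435 -0.423  0.02 ]
rail_end_r 0.72 [251. 237.] [ 0.49  -0.032  0.023]
rail_end_r 0.29 [428. 266.] [ 0.435 -0.423  0.02 ]
board 0.95 [254. 234.] [ 0.496 -0.038  0.024]
0.65 [0.14921375 0.5293712  0.23133916] [ 1.36970776e-01  9.90575089e-01  6.89923064e-06 -1.73994919e-06] 0.08530231562797568 [[-0.962  0.271 -0.   ]
 [ 0.271  0.962  0.   ]
 [ 0.     0.    -1.   ]]
```

View pics/top0.png

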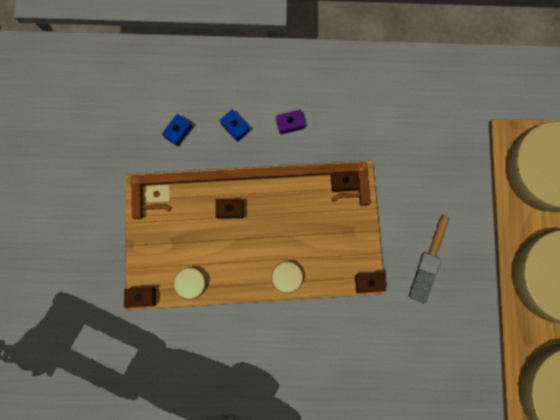

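View pics/side0.png

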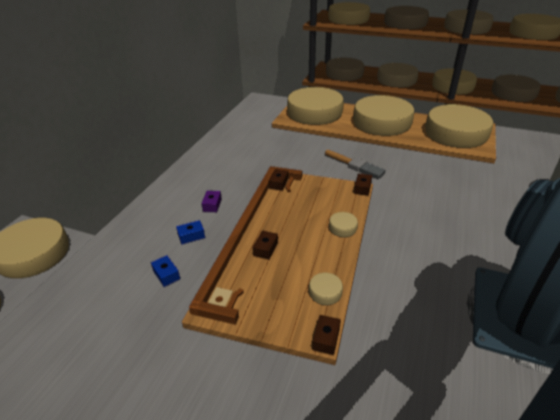

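The loose spacer candidates in the top view are dark (230,208), blue (177,129), blue (235,124), purple (290,121) and the fixed dark ones at (344,180), (140,297) and (371,282). The loose one is the dark block at (230,208), in the middle of the board with a dowel mark. The empty pocket is at (157,194), the board's +y end.

```bash
cat >> h.py <<'E'
def hmap(cam,d):
    c=get_calibration(cam);K=np.array(c["camera_matrix"]);R=Rot.from_quat(c["rotation"]).as_matrix()
    v,u=np.mgrid[:420,:560];r=np.stack([u,v,np.ones_like(u)],-1)@np.linalg.inv(K).T@R.T
    return np.array(c["origin"])+r*d[...,None]
def blocks(t,d,cam="top"):
    P=hmap(cam,d);z=P[...,2]
    hsv=cv2.cvtColor(t,cv2.COLOR_RGB2HSV)
    m=((z>.0485)&(z<.056)&(hsv[...,2]<110)).astype(np.uint8)
    n,L,S,C=cv2.connectedComponentsWithStats(m)
    out=[]
    for i in range(1,n):
        if S[i,4]<120: continue
        pts=P[L==i][:,:2]
        (cx,cy),(w,h),a=cv2.minAreaRect((pts*1000).astype(np.float32))
        e=np.linalg.eigh(np.cov(pts.T))[1][:,1]
        out.append((C[i].round(0),np.round(pts.mean(0)*1000,1),S[i,4],round(cx,1),round(cy,1),round(w,1),round(h,1),round(a,1),round(float(np.degrees(np.arctan2(-e[0],e[1]))+90)%180-90,1),round(float(np.median(z[L==i])),4)))
    return out
E
python3 - <<'E'
from h import *
t,d=capture("top")
save(t,"crop0.png",(115,155,395,315),2.8)
for b in blocks(t,d): print(*b)
P=hmap("top",d)
for l in ["bare_spot","fitted_spacer","spacer"]:
    r=finder.trace(l,"top")[0];m=r["region"];print(l,r["conf"],m.sum(),P[m].mean(0).round(4),np.median(P[m][:,2]))
E
```

```text
[345. 180.] [ 616.9 -236.2] 480 618.6 -237.2 44.0 62.8 4.1 3.6 0.0524
[228. 208.] [548.9  16.7] 490 548.8 16.6 40.0 59.3 1.6 1.5 0.0524
[370. 283.] [ 396.1 -289.5] 498 396.3 -290.2 38.7 60.8 4.6 4.5 0.0523
[138. 297.] [354.9 196.9] 525 355.0 197.2 38.8 59.5 4.5 5.4 0.0522
bare_spot 0.89 369 [0.5785 0.1772 0.0374] 0.02300209997166225
fitted_spacer 0.68 569 [ 0.6142 -0.2346  0.0502] 0.05213339576713749
spacer 0.96 568 [0.5467 0.0156 0.0544] 0.05221445671358793
```

View pics/crop0.png

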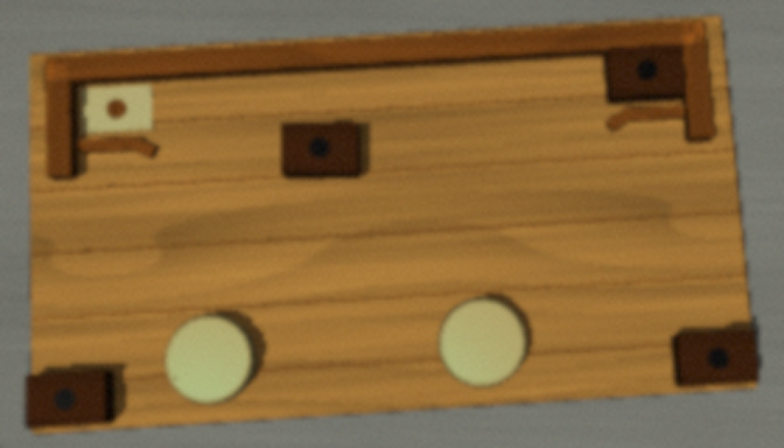

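The crop shows the dark block with its dowel mark lying loose at mid-board, and the bare patch in the left pocket, so these confirm what I named above.

Board pose from the fixed spacers: origin (500.0, -35.8) mm, yaw 4.84°. This predicts the fitted spacer to within 1 mm. The loose spacer is at board (53, 48), turned -3.3°.

```bash
cat >> h.py <<'E'
O=np.array([500.05,-35.75]);YAW=np.radians(4.84)
ex=np.array([np.cos(YAW),np.sin(YAW)]);ey=np.array([-ex[1],ex[0]])
def bc(p): d=np.asarray(p)[:2]-O; return np.round([d@ex,d@ey],1)
def st():
    s=robot.sense();R=Rot.from_quat(s["ee_rot"]).as_matrix()
    print("t",round(s["t"],2),"tcp board",bc(s["tool_pos"]*1000),"z",round(s["tool_pos"][2]*1000,1),"yaw err",round(np.degrees(np.arctan2(-R[0,1],R[1,1]))-4.84,2),"tilt",R[:,2].round(3),"F",np.round(s["ft_force"],2),"w",round(s["width"],4))
def look():
    t,d=capture("top")
    for b in blocks(t,d): print(b[0],"board",bc(b[1]),"n",b[2],"size",b[5:7],"yaw",round(b[8]-4.84,1))
    return t,d
E
python3 -m handwheel '[{"fingers":0,"rz":-6.86},{"fingers":0,"rz":-6.86},{"fingers":0,"rz":-6.85},{"fingers":0,"tx":-20,"ty":-34},{"fingers":0,"tx":-20,"ty":-34},{"fingers":0,"tx":-20,"ty":-34},{"fingers":0,"tx":-20,"ty":-34},{"fingers":0,"tx":-20,"ty":-34},{"fingers":0,"tx":-20,"ty":-34},{"fingers":0,"tx":-20,"ty":-34},{"fingers":0,"tx":-20,"ty":-34},{"fingers":0}]' 
python3 -c "from h import *;st()"
```

```text
t 0.85 tcp board [-301.9  592.7] z 231.3 yaw err -20.58 tilt [ 0. -0. -1.] F [0.13 0.19 0.08] w 0.0855$[0]: bad value
```

```bash

python3 -m handwheel '[{"fingers":0,"tx":0,"ty":0,"tz":0,"rx":0,"ry":0,"rz":-6.86},{"fingers":0,"tx":0,"ty":0,"tz":0,"rx":0,"ry":0,"rz":-6.86},{"fingers":0,"tx":0,"ty":0,"tz":0,"rx":0,"ry":0,"rz":-6.85},{"fingers":0,"tx":-20,"ty":-34,"tz":0,"rx":0,"ry":0,"rz":0},{"fingers":0,"tx":-20,"ty":-34,"tz":0,"rx":0,"ry":0,"rz":0},{"fingers":0,"tx":-20,"ty":-34,"tz":0,"rx":0,"ry":0,"rz":0},{"fingers":0,"tx":-20,"ty":-34,"tz":0,"rx":0,"ry":0,"rz":0},{"fingers":0,"tx":-20,"ty":-34,"tz":0,"rx":0,"ry":0,"rz":0},{"fingers":0,"tx":-20,"ty":-34,"tz":0,"rx":0,"ry":0,"rz":0},{"fingers":0,"tx":-20,"ty":-34,"tz":0,"rx":0,"ry":0,"rz":0},{"fingers":0,"tx":-20,"ty":-34,"tz":0,"rx":0,"ry":0,"rz":0},{"fingers":0,"tx":0,"ty":0,"tz":0,"rx":0,"ry":0,"rz":0}]' 
python3 -c "from h import *;st()"
```

```text
t: 2.05
tool_pos: [0.3341, 0.2687, 0.2315]
ee_rot: [-0.039, 0.999, -0.001, 0.001]
ft_force: [0.4, -0.5, -0.8]
width: 0.0
finger_force: 0.0
t 2.05 tcp board [-139.6  317.4] z 231.5 yaw err -0.32 tilt [ 0.002 -0.001 -1.   ] F [ 0.36 -0.53 -0.82] w 0.0
```

```bash

python3 -m handwheel '[{"fingers":0,"tx":-21,"ty":-38,"tz":0,"rx":0,"ry":0,"rz":0},{"fingers":0,"tx":-21,"ty":-38,"tz":15,"rx":0,"ry":0,"rz":0},{"fingers":0,"tx":-21,"ty":-38,"tz":15,"rx":0,"ry":0,"rz":0},{"fingers":0,"tx":-21,"ty":-38,"tz":15,"rx":0,"ry":0,"rz":0},{"fingers":0,"tx":-21,"ty":-38,"tz":15,"rx":0,"ry":0,"rz":0},{"fingers":0,"tx":-21,"ty":-38,"tz":15,"rx":0,"ry":0,"rz":0},{"fingers":0,"tx":-21,"ty":-38,"tz":15,"rx":0,"ry":0,"rz":0},{"fingers":0,"tx":0,"ty":0,"tz":25,"rx":0,"ry":0,"rz":0},{"fingers":0,"tx":0,"ty":0,"tz":0,"rx":0,"ry":0,"rz":0},{"fingers":0,"tx":0,"ty":0,"tz":0,"rx":0,"ry":0,"rz":0}]' 
python3 -c "from h import *;st()"
```

```text
t: 3.05
tool_pos: [0.4996, 0.02, 0.1162]
ee_rot: [-0.042, 0.999, 0.0, -0.001]
ft_force: [0.2, -0.6, 0.7]
width: -0.0003
finger_force: 0.0
t 3.05 tcp board [ 4.3 55.6] z 116.2 yaw err 0.01 tilt [-0.002  0.001 -1.   ] F [ 0.16 -0.6   0.74] w -0.0003
```

```bash

python3 -m handwheel '[{"fingers":0,"tx":0,"ty":-7.5,"tz":20,"rx":0,"ry":0,"rz":0},{"fingers":0,"tx":0,"ty":0,"tz":25,"rx":0,"ry":0,"rz":0},{"fingers":0,"tx":0,"ty":0,"tz":20,"rx":0,"ry":0,"rz":0},{"fingers":0,"tx":0,"ty":0,"tz":15,"rx":0,"ry":0,"rz":0},{"fingers":0,"tx":0,"ty":0,"tz":5,"rx":0,"ry":0,"rz":0},{"fingers":0,"tx":0,"ty":0,"tz":0,"rx":0,"ry":0,"rz":0},{"fingers":0,"tx":0,"ty":0,"tz":0,"rx":0,"ry":0,"rz":0}]' 
python3 -c "from h import *;st()"
```

```text
t: 3.75
tool_pos: [0.5019, 0.0121, 0.0326]
ee_rot: [-0.043, 0.999, -0.0, 0.001]
ft_force: [-1.4, -0.1, -1.0]
width: 0.0003
finger_force: 0.0
t 3.75 tcp board [ 5.8 47.5] z 32.6 yaw err 0.04 tilt [ 0.002 -0.    -1.   ] F [-1.4  -0.12 -1.  ] w 0.0003
```

```bash

python3 -m handwheel '[{"fingers":0,"tx":-8,"ty":0,"tz":0,"rx":0,"ry":0,"rz":0},{"fingers":0,"tx":-5,"ty":0,"tz":0,"rx":0,"ry":0,"rz":0},{"fingers":0,"tx":-5,"ty":0,"tz":0,"rx":0,"ry":0,"rz":0},{"fingers":0,"tx":-5,"ty":0,"tz":0,"rx":0,"ry":0,"rz":0},{"fingers":0,"tx":-5,"ty":0,"tz":0,"rx":0,"ry":0,"rz":0},{"fingers":0,"tx":-5,"ty":0,"tz":0,"rx":0,"ry":0,"rz":0},{"fingers":0,"tx":-5,"ty":0,"tz":0,"rx":0,"ry":0,"rz":0},{"fingers":0,"tx":-5,"ty":0,"tz":0,"rx":0,"ry":0,"rz":0},{"fingers":0,"tx":-5,"ty":0,"tz":0,"rx":0,"ry":0,"rz":0},{"fingers":0,"tx":-5,"ty":0,"tz":0,"rx":0,"ry":0,"rz":0},{"fingers":0,"tx":0,"ty":0,"tz":0,"rx":0,"ry":0,"rz":0}]' 
python3 - <<'E'
from h import *
st();t,d=look();save(t,"top1.png",(115,155,395,315),2.8)
E
```

```text
t: 4.85
tool_pos: [0.5548, 0.016, 0.0314]
ee_rot: [-0.042, 0.999, -0.0, 0.0]
ft_force: [0.6, 0.1, 0.1]
width: 0.0002
finger_force: 0.0
t 4.85 tcp board [58.9 47. ] z 31.4 yaw err -0.01 tilt [ 0.001 -0.    -1.   ] F [0.57 0.07 0.09] w 0.0002
[345. 180.] board [  99.3 -209.1] n 467 size (41.1, 60.1) yaw 2.0
[371. 282.] board [-124.6 -244.3] n 483 size (38.1, 59.6) yaw 0.6
[531. 370.] board [-322.1 -559.9] n 122 size (25.9, 133.0) yaw 51.8
```

View pics/top1.png

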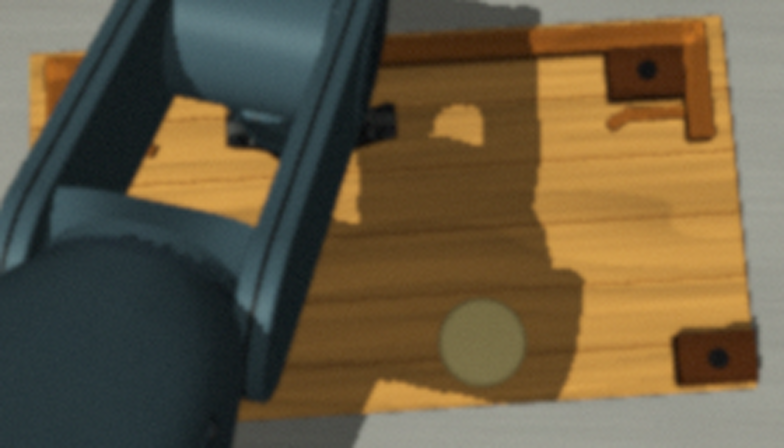

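The arm hides the block from the top camera, so I'll finish the push on contact force.

```bash

python3 -m handwheel '[{"fingers":0,"tx":-3,"ty":0,"tz":0,"rx":0,"ry":0,"rz":0},{"fingers":0,"tx":-2,"ty":0,"tz":0,"rx":0,"ry":0,"rz":0},{"fingers":0,"tx":-2,"ty":0,"tz":0,"rx":0,"ry":0,"rz":0},{"fingers":0,"tx":-1,"ty":0,"tz":0,"rx":0,"ry":0,"rz":0},{"fingers":0,"tx":0,"ty":0,"tz":0,"rx":0,"ry":0,"rz":0}]' 
python3 - <<'E'
from h import *
st();s,d=capture("side");save(s,"side1.png",(190,160,390,360),3)
E
```

```text
t: 5.4
tool_pos: [0.562, 0.0167, 0.0313]
ee_rot: [-0.042, 0.999, -0.0, 0.0]
ft_force: [-0.2, -0.1, 0.2]
width: -0.0001
finger_force: 0.0
t 5.4 tcp board [66.2 47.1] z 31.3 yaw err -0.01 tilt [ 0. -0. -1.] F [-0.2  -0.08  0.19] w -0.0001
```

View pics/side1.png

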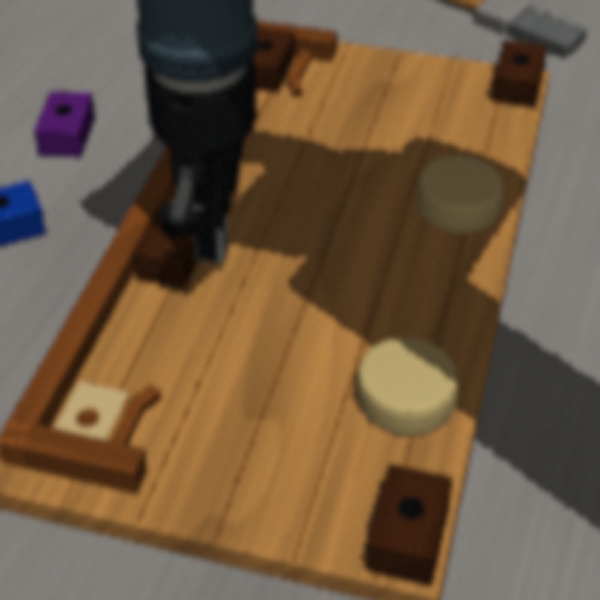

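The side view shows the block at about (165,255) in the crop, nearly against the rail with the fingers behind it. I'll push on gently.

```bash

python3 -m handwheel '[{"fingers":0,"tx":-1,"ty":0,"tz":0,"rx":0,"ry":0,"rz":0},{"fingers":0,"tx":-1,"ty":0,"tz":0,"rx":0,"ry":0,"rz":0},{"fingers":0,"tx":0,"ty":0,"tz":0,"rx":0,"ry":0,"rz":0}]' ;python3 -m handwheel '[{"fingers":0,"tx":-1,"ty":0,"tz":0,"rx":0,"ry":0,"rz":0},{"fingers":0,"tx":-0.5,"ty":0,"tz":0,"rx":0,"ry":0,"rz":0},{"fingers":0,"tx":0,"ty":0,"tz":0,"rx":0,"ry":0,"rz":0}]'
python3 -c "from h import *;st()"
```

```text
t: 5.75
tool_pos: [0.564, 0.0169, 0.0313]
ee_rot: [-0.042, 0.999, -0.0, 0.0]
ft_force: [0.1, -0.0, 0.7]
width: -0.0003
finger_force: 0.0
t: 6.05
tool_pos: [0.5651, 0.0171, 0.0313]
ee_rot: [-0.042, 0.999, 0.0, -0.0]
ft_force: [-1.0, -0.0, -0.1]
width: -0.0001
finger_force: 0.5
t 6.05 tcp board [69.2 47.1] z 31.3 yaw err -0.01 tilt [-0.001 -0.    -1.   ] F [-1.01 -0.03 -0.05] w -0.0001
```

```bash

python3 -m handwheel '[{"fingers":0,"tx":-1,"ty":0,"tz":0,"rx":0,"ry":0,"rz":0},{"fingers":0,"tx":-0.5,"ty":0,"tz":0,"rx":0,"ry":0,"rz":0},{"fingers":0,"tx":0,"ty":0,"tz":0,"rx":0,"ry":0,"rz":0}]' ;python3 -m handwheel '[{"fingers":0,"tx":-1,"ty":0,"tz":0,"rx":0,"ry":0,"rz":0},{"fingers":0,"tx":-0.5,"ty":0,"tz":0,"rx":0,"ry":0,"rz":0},{"fingers":0,"tx":0,"ty":0,"tz":0,"rx":0,"ry":0,"rz":0}]'
python3 -c "from h import *;st()"
```

```text
t: 6.35
tool_pos: [0.5651, 0.0171, 0.0311]
ee_rot: [-0.042, 0.999, 0.0, -0.002]
ft_force: [-6.4, -1.5, 4.5]
width: 0.0002
finger_force: 3.0
t: 6.65
tool_pos: [0.5651, 0.0172, 0.031]
ee_rot: [-0.042, 0.999, 0.0, -0.003]
ft_force: [-9.7, -2.5, 7.1]
width: -0.0003
finger_force: 5.1
t 6.65 tcp board [69.3 47.3] z 31.0 yaw err 0.01 tilt [-0.007 -0.    -1.   ] F [-9.73 -2.5   7.11] w -0.0003
```

Contact is firm at 10 N and the advance has stopped, so the block is flush. I'll back off, rise, and look at it.

```bash

python3 -m handwheel '[{"fingers":0,"tx":5,"ty":0,"tz":0,"rx":0,"ry":0,"rz":0},{"fingers":0,"tx":12,"ty":0,"tz":0,"rx":0,"ry":0,"rz":0},{"fingers":0,"tx":0,"ty":0,"tz":-25,"rx":0,"ry":0,"rz":0},{"fingers":0,"tx":0,"ty":0,"tz":-35,"rx":0,"ry":0,"rz":0},{"fingers":0,"tx":-10,"ty":-25,"tz":0,"rx":0,"ry":0,"rz":0},{"fingers":0,"tx":-16,"ty":-25,"tz":0,"rx":0,"ry":0,"rz":0},{"fingers":0,"tx":-16,"ty":-12,"tz":0,"rx":0,"ry":0,"rz":0},{"fingers":0,"tx":0,"ty":0,"tz":0,"rx":0,"ry":0,"rz":0},{"fingers":0,"tx":0,"ty":0,"tz":0,"rx":0,"ry":0,"rz":0}]'
python3 - <<'E'
from h import *
st();look();s,d=capture("side");save(s,"side2.png",(190,160,390,360),3)
for b in blocks(s,d,"side"): print(b[0],bc(b[1]),b[2],b[5:7],"yaw",round(b[8]-4.84,1))
E
```

```text
t: 7.55
tool_pos: [0.5982, -0.0422, 0.091]
ee_rot: [-0.042, 0.999, 0.0, -0.0]
ft_force: [-0.7, -0.6, -0.1]
width: -0.0001
finger_force: 0.0
t 7.55 tcp board [ 97.2 -14.7] z 91.0 yaw err -0.05 tilt [-0.  0. -1.] F [-0.71 -0.62 -0.07] w -0.0001
[345. 180.] board [  99. -209.] n 472 size (41.1, 59.6) yaw 0.6
[226. 189.] board [95.5 50.5] n 371 size (38.8, 58.6) yaw -13.6
[370. 282.] board [-124.5 -244.3] n 490 size (38.0, 60.3) yaw 0.2
[66. 95.] [1034.9 -552.2] 314 (757.1, 21.0) yaw -4.8
[278. 176.] [  97.4 -206.9] 184 (39.5, 61.0) yaw 0.9
[363. 180.] [-126.7 -241.9] 195 (39.6, 62.8) yaw 0.9
[343. 220.] [-104.1  -66.4] 270 (60.0, 59.3) yaw -7.6
[245. 237.] [97.9 51.5] 323 (42.7, 61.9) yaw 1.6
[326. 331.] [-126.4  247.4] 650 (40.0, 62.5) yaw 0.4
```

View pics/side2.png

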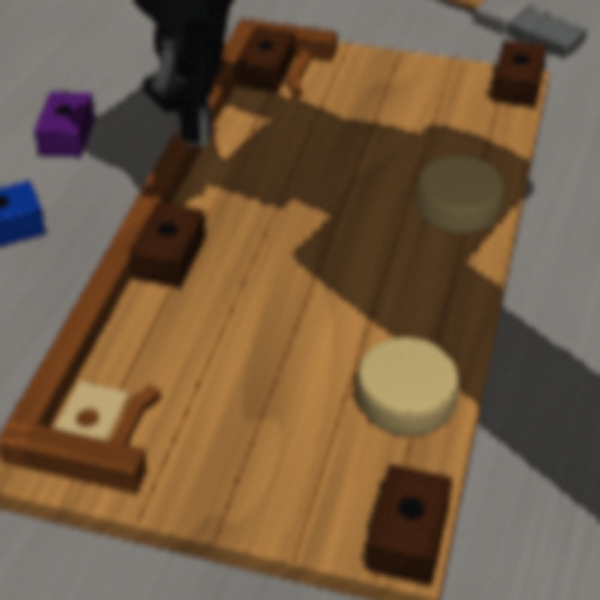

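The block is flush on the rail at crop (168,245), board y about 49, far from the corner. The fingers are beyond its -y end. I'll descend and start sliding with a slight bias towards the rail.

```bash

python3 -m handwheel '[{"fingers":0,"tx":0,"ty":0,"tz":25,"rx":0,"ry":0,"rz":0},{"fingers":0,"tx":0,"ty":0,"tz":25,"rx":0,"ry":0,"rz":0},{"fingers":0,"tx":0,"ty":0,"tz":10,"rx":0,"ry":0,"rz":0},{"fingers":0,"tx":0,"ty":0,"tz":0,"rx":0,"ry":0,"rz":0},{"fingers":0,"tx":0,"ty":8,"tz":0,"rx":0,"ry":0,"rz":0},{"fingers":0,"tx":0,"ty":6,"tz":0,"rx":0,"ry":0,"rz":0},{"fingers":0,"tx":0,"ty":5,"tz":0,"rx":0,"ry":0,"rz":0},{"fingers":0,"tx":-0.3,"ty":5,"tz":0,"rx":0,"ry":0,"rz":0},{"fingers":0,"tx":-0.3,"ty":5,"tz":0,"rx":0,"ry":0,"rz":0},{"fingers":0,"tx":-0.3,"ty":5,"tz":0,"rx":0,"ry":0,"rz":0},{"fingers":0,"tx":-0.3,"ty":5,"tz":0,"rx":0,"ry":0,"rz":0},{"fingers":0,"tx":0,"ty":0,"tz":0,"rx":0,"ry":0,"rz":0}]'
cat > see.py <<'E'
from h import *
import sys
st();look();s,d=capture("side")
if len(sys.argv)>1: save(s,sys.argv[1],(190,160,390,360),3)
for b in blocks(s,d,"side"): print(b[0],bc(b[1]),b[2],b[5:7],"yaw",round(b[8]-4.84,1))
E
python3 see.py side3.png
```

```text
t: 8.85
tool_pos: [0.5962, -0.0026, 0.0312]
ee_rot: [-0.042, 0.999, 0.0, -0.0]
ft_force: [0.4, -0.5, 0.5]
width: -0.0001
finger_force: 0.0
t 8.85 tcp board [98.6 24.9] z 31.2 yaw err 0.02 tilt [-0.  0. -1.] F [ 0.43 -0.54  0.48] w -0.0001
[345. 180.] board [  98.9 -209.2] n 469 size (41.1, 60.7) yaw 0.6
[214. 193.] board [87.8 78.1] n 142 size (26.5, 43.5) yaw -10.2
[370. 282.] board [-124.2 -243.8] n 490 size (38.0, 60.6) yaw 1.5
[81. 87.] [1026.4 -651.5] 351 (1011.6, 18.4) yaw -4.9
[278. 176.] [  97.3 -207.5] 181 (40.8, 63.3) yaw -0.1
[363. 181.] [-126.9 -241.4] 200 (40.0, 62.4) yaw -1.8
[342. 220.] [-100.6  -66.4] 270 (62.7, 51.9) yaw -8.2
[243. 243.] [97.2 69.2] 365 (40.2, 82.0) yaw -3.4
[326. 331.] [-126.5  247.3] 648 (39.9, 61.8) yaw 0.7
```

View pics/side3.png

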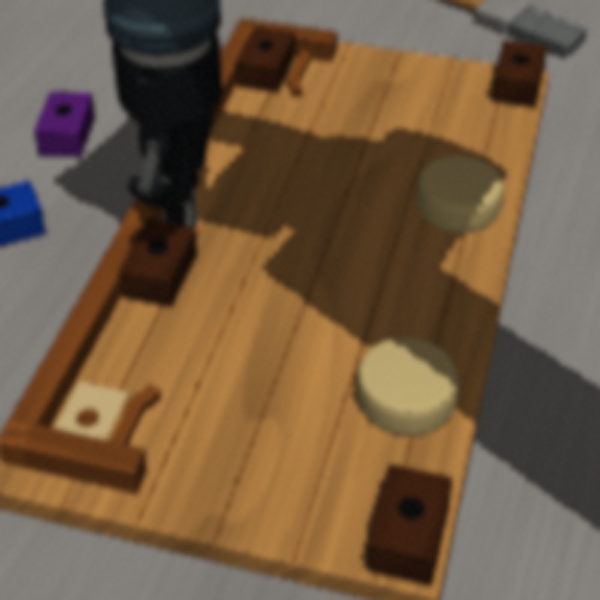

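The block at crop (158,262) is sliding and still flush. I'll carry on.

```bash

python3 -m handwheel '[{"fingers":0,"tx":-0.3,"ty":3,"tz":0,"rx":0,"ry":0,"rz":0},{"fingers":0,"tx":-0.3,"ty":5,"tz":0,"rx":0,"ry":0,"rz":0},{"fingers":0,"tx":-0.3,"ty":5,"tz":0,"rx":0,"ry":0,"rz":0},{"fingers":0,"tx":-0.3,"ty":5,"tz":0,"rx":0,"ry":0,"rz":0},{"fingers":0,"tx":-0.3,"ty":5,"tz":0,"rx":0,"ry":0,"rz":0},{"fingers":0,"tx":-0.3,"ty":5,"tz":0,"rx":0,"ry":0,"rz":0},{"fingers":0,"tx":-0.3,"ty":5,"tz":0,"rx":0,"ry":0,"rz":0},{"fingers":0,"tx":-0.3,"ty":5,"tz":0,"rx":0,"ry":0,"rz":0},{"fingers":0,"tx":-0.3,"ty":5,"tz":0,"rx":0,"ry":0,"rz":0},{"fingers":0,"tx":-0.3,"ty":5,"tz":0,"rx":0,"ry":0,"rz":0},{"fingers":0,"tx":-0.3,"ty":3,"tz":0,"rx":0,"ry":0,"rz":0},{"fingers":0,"tx":0,"ty":0,"tz":0,"rx":0,"ry":0,"rz":0}]'
python3 see.py side4.png
```

```text
t: 10.15
tool_pos: [0.5953, 0.0482, 0.0313]
ee_rot: [-0.042, 0.999, 0.0, 0.0]
ft_force: [0.4, -0.4, 0.0]
width: -0.0
finger_force: 0.0
t 10.15 tcp board [102.   75.7] z 31.3 yaw err 0.01 tilt [ 0.  0. -1.] F [ 0.36 -0.44  0.03] w -0.0
[345. 180.] board [  99.1 -209.2] n 463 size (40.7, 61.0) yaw -1.5
[371. 282.] board [-124.5 -244.3] n 496 size (38.0, 61.0) yaw -0.0
[81. 87.] [1026.5 -652.3] 363 (1031.5, 17.9) yaw -4.9
[278. 176.] [  97.1 -206.9] 176 (39.3, 62.8) yaw -0.4
[363. 180.] [-126.8 -242.2] 195 (39.9, 63.5) yaw -0.4
[343. 220.] [-102.8  -65.7] 282 (61.4, 57.9) yaw -83.5
[234. 258.] [ 97.3 120.2] 413 (40.6, 81.4) yaw -0.0
[330. 280.] [-110.2  126.5] 229 (30.0, 61.9) yaw 63.2
[326. 331.] [-126.5  247.3] 651 (39.9, 62.2) yaw 0.8
```

View pics/side4.png

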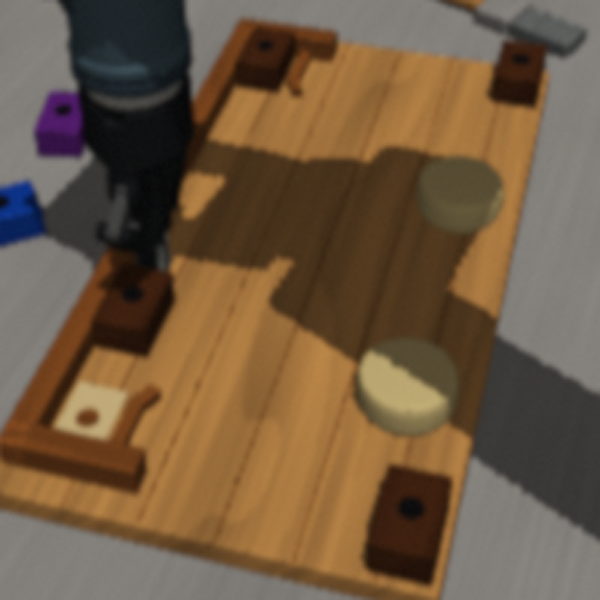

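Still flush: its x and yaw match the fitted spacer. I'll slide on into the pocket.

```bash

python3 -m handwheel '[{"fingers":0,"tx":-0.2,"ty":3,"tz":0,"rx":0,"ry":0,"rz":0},{"fingers":0,"tx":-0.2,"ty":5,"tz":0,"rx":0,"ry":0,"rz":0},{"fingers":0,"tx":-0.2,"ty":5,"tz":0,"rx":0,"ry":0,"rz":0},{"fingers":0,"tx":-0.2,"ty":5,"tz":0,"rx":0,"ry":0,"rz":0},{"fingers":0,"tx":-0.2,"ty":5,"tz":0,"rx":0,"ry":0,"rz":0},{"fingers":0,"tx":-0.2,"ty":5,"tz":0,"rx":0,"ry":0,"rz":0},{"fingers":0,"tx":-0.2,"ty":5,"tz":0,"rx":0,"ry":0,"rz":0},{"fingers":0,"tx":-0.2,"ty":5,"tz":0,"rx":0,"ry":0,"rz":0},{"fingers":0,"tx":-0.2,"ty":5,"tz":0,"rx":0,"ry":0,"rz":0},{"fingers":0,"tx":-0.2,"ty":5,"tz":0,"rx":0,"ry":0,"rz":0},{"fingers":0,"tx":-0.2,"ty":3,"tz":0,"rx":0,"ry":0,"rz":0},{"fingers":0,"tx":0,"ty":0,"tz":0,"rx":0,"ry":0,"rz":0}]'
python3 see.py | grep -v 3[0-9][0-9]
python3 -m handwheel '[{"fingers":0,"tx":-0.2,"ty":3,"tz":0,"rx":0,"ry":0,"rz":0},{"fingers":0,"tx":-0.2,"ty":5,"tz":0,"rx":0,"ry":0,"rz":0},{"fingers":0,"tx":-0.2,"ty":5,"tz":0,"rx":0,"ry":0,"rz":0},{"fingers":0,"tx":-0.2,"ty":5,"tz":0,"rx":0,"ry":0,"rz":0},{"fingers":0,"tx":-0.2,"ty":5,"tz":0,"rx":0,"ry":0,"rz":0},{"fingers":0,"tx":0,"ty":4,"tz":0,"rx":0,"ry":0,"rz":0},{"fingers":0,"tx":0,"ty":3,"tz":0,"rx":0,"ry":0,"rz":0},{"fingers":0,"tx":0,"ty":2,"tz":0,"rx":0,"ry":0,"rz":0},{"fingers":0,"tx":0,"ty":0,"tz":0,"rx":0,"ry":0,"rz":0}]'
python3 see.py side5.png
```

```text
t: 11.45
tool_pos: [0.5932, 0.0992, 0.0313]
ee_rot: [-0.042, 0.999, 0.0, 0.0]
ft_force: [0.2, 0.0, 0.2]
width: 0.0002
finger_force: 0.0
t 11.45 tcp board [104.2 126.6] z 31.3 yaw err 0.01 tilt [ 0.  0. -1.] F [0.23 0.   0.19] w 0.0002
[61. 98.] [1037.4 -525.3] 286 (18.7, 698.4) yaw -4.8
[278. 176.] [  96.9 -207.4] 181 (40.1, 62.6) yaw 1.0
[225. 276.] [ 97.7 171.4] 462 (40.7, 78.3) yaw 1.4
t: 12.45
tool_pos: [0.5915, 0.131, 0.0313]
ee_rot: [-0.042, 0.999, 0.0, 0.0]
ft_force: [-0.4, -0.1, -0.6]
width: 0.0
finger_force: 0.0
t 12.45 tcp board [105.2 158.5] z 31.3 yaw err 0.01 tilt [ 0.  0. -1.] F [-0.38 -0.12 -0.57] w 0.0
[345. 180.] board [  99.3 -209.5] n 464 size (42.0, 62.5) yaw -3.0
[371. 282.] board [-124.6 -244.4] n 498 size (38.2, 60.6) yaw 0.9
[144. 297.] board [-125.6  232.4] n 303 size (38.3, 40.8) yaw 55.7
[66. 95.] [1035.2 -552.5] 305 (747.2, 16.0) yaw -4.8
[278. 176.] [  97.4 -207. ] 186 (40.0, 61.2) yaw -1.0
[363. 181.] [-127.1 -241.4] 195 (39.2, 63.0) yaw -3.0
[342. 222.] [-102.   -58.7] 183 (39.2, 58.2) yaw 79.1
[219. 287.] [ 97.8 202.6] 508 (40.7, 79.6) yaw 0.9
[326. 284.] [-104.2  139.1] 473 (58.5, 63.0) yaw 71.3
[517. 314.] [-452.2  120.4] 142 (16.9, 85.6) yaw 39.7
[326. 331.] [-126.4  247.2] 650 (40.0, 62.0) yaw 0.2
```

View pics/side5.png

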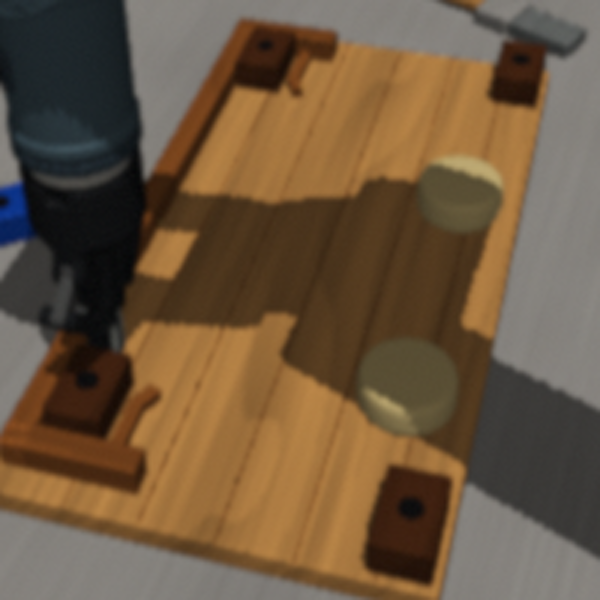

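The block at crop (88,390) is in the pocket against the rail, a few mm short of the stop. I'll finish gently on contact force.

```bash

python3 -m handwheel '[{"fingers":0,"tx":0,"ty":2,"tz":0,"rx":0,"ry":0,"rz":0},{"fingers":0,"tx":0,"ty":2,"tz":0,"rx":0,"ry":0,"rz":0},{"fingers":0,"tx":0,"ty":1,"tz":0,"rx":0,"ry":0,"rz":0},{"fingers":0,"tx":0,"ty":0,"tz":0,"rx":0,"ry":0,"rz":0}]'
python3 -m handwheel '[{"fingers":0,"tx":0,"ty":1,"tz":0,"rx":0,"ry":0,"rz":0},{"fingers":0,"tx":0,"ty":1,"tz":0,"rx":0,"ry":0,"rz":0},{"fingers":0,"tx":0,"ty":0,"tz":0,"rx":0,"ry":0,"rz":0}]'
python3 -c "from h import *;st()"
```

```text
t: 12.95
tool_pos: [0.5911, 0.1358, 0.0313]
ee_rot: [-0.042, 0.999, 0.0, 0.0]
ft_force: [0.4, 1.1, -0.7]
width: 0.0001
finger_force: 0.0
t: 13.25
tool_pos: [0.5909, 0.1378, 0.0313]
ee_rot: [-0.042, 0.999, 0.0, -0.0]
ft_force: [-0.1, -0.5, 0.2]
width: 0.0001
finger_force: 0.0
t 13.25 tcp board [105.2 165.2] z 31.3 yaw err -0.01 tilt [-0.  0. -1.] F [-0.07 -0.52  0.22] w 0.0001
```

```bash

python3 -m handwheel '[{"fingers":0,"tx":0,"ty":1,"tz":0,"rx":0,"ry":0,"rz":0},{"fingers":0,"tx":0,"ty":1,"tz":0,"rx":0,"ry":0,"rz":0},{"fingers":0,"tx":0,"ty":0,"tz":0,"rx":0,"ry":0,"rz":0}]'
python3 -m handwheel '[{"fingers":0,"tx":0,"ty":1,"tz":0,"rx":0,"ry":0,"rz":0},{"fingers":0,"tx":0,"ty":0,"tz":0,"rx":0,"ry":0,"rz":0}]'
python3 -c "from h import *;st()"
```

```text
t: 13.55
tool_pos: [0.5907, 0.1386, 0.0314]
ee_rot: [-0.042, 0.999, -0.001, -0.0]
ft_force: [0.5, -4.8, 0.9]
width: 0.0001
finger_force: 2.5
t: 13.75
tool_pos: [0.5907, 0.1387, 0.0314]
ee_rot: [-0.042, 0.999, -0.001, -0.0]
ft_force: [-0.3, -7.4, 1.0]
width: 0.0002
finger_force: 4.2
t 13.75 tcp board [105.1 166.1] z 31.4 yaw err 0.01 tilt [-0.    -0.003 -1.   ] F [-0.26 -7.37  1.02] w 0.0002
```

It's against the stop at 7 N and no longer advancing. I'll retreat and check with a clear view.

```bash

python3 -m handwheel '[{"fingers":0,"tx":0,"ty":-4,"tz":0,"rx":0,"ry":0,"rz":0},{"fingers":0,"tx":0,"ty":-12,"tz":0,"rx":0,"ry":0,"rz":0},{"fingers":0,"tx":0,"ty":0,"tz":-25,"rx":0,"ry":0,"rz":0},{"fingers":0,"tx":0,"ty":0,"tz":-40,"rx":0,"ry":0,"rz":0},{"fingers":0,"tx":0,"ty":-20,"tz":-35,"rx":0,"ry":0,"rz":0},{"fingers":0,"tx":20,"ty":-35,"tz":0,"rx":0,"ry":0,"rz":0},{"fingers":0,"tx":20,"ty":-40,"tz":0,"rx":0,"ry":0,"rz":0},{"fingers":0,"tx":20,"ty":-40,"tz":0,"rx":0,"ry":0,"rz":0},{"fingers":0,"tx":20,"ty":-40,"tz":0,"rx":0,"ry":0,"rz":0},{"fingers":0,"tx":20,"ty":-40,"tz":0,"rx":0,"ry":0,"rz":0},{"fingers":0,"tx":0,"ty":0,"tz":0,"rx":0,"ry":0,"rz":0},{"fingers":0,"tx":0,"ty":0,"tz":0,"rx":0,"ry":0,"rz":0}]'
python3 see.py side6.png
python3 -c "
from h import *
for r in finder.find_in('cheese_a','top')+finder.find_in('brush','top'):print(r)"
```

```text
t: 14.95
tool_pos: [0.5102, -0.0992, 0.1314]
ee_rot: [-0.04, 0.999, 0.0, 0.0]
ft_force: [0.5, 0.2, -0.0]
width: 0.0007
finger_force: 0.0
t 14.95 tcp board [  4.8 -64. ] z 131.4 yaw err -0.2 tilt [ 0.  0. -1.] F [ 0.46  0.25 -0.  ] w 0.0007
[350. 180.] board [  97.8 -220.1] n 310 size (44.9, 47.4) yaw 46.7
[153. 191.] board [ 98.5 209.9] n 491 size (41.9, 61.4) yaw -0.3
[370. 282.] board [-124.6 -244.2] n 493 size (38.3, 60.6) yaw -0.0
[138. 297.] board [-124.9  244.5] n 512 size (38.2, 59.8) yaw 0.3
[529. 379.] board [-340.3 -552.5] n 149 size (36.4, 150.0) yaw 65.5
[138.  57.] [  994.2 -1026.9] 268 (1190.5, 21.3) yaw -4.9
[ 32. 113.] [1050.1 -375.8] 157 (14.2, 307.5) yaw -4.8
[278. 176.] [  97.5 -207.5] 178 (39.5, 63.4) yaw 1.3
[363. 181.] [-127.  -241.2] 201 (39.9, 61.5) yaw -1.3
[343. 221.] [-103.4  -64.5] 271 (60.8, 63.6) yaw 2.5
[217. 290.] [ 97.4 211.9] 479 (41.2, 60.9) yaw 0.5
[326. 331.] [-126.5  247.5] 650 (40.0, 61.6) yaw -0.6
{'xy': [280.8, 278.2], 'conf': 0.76}
```

View pics/side6.png

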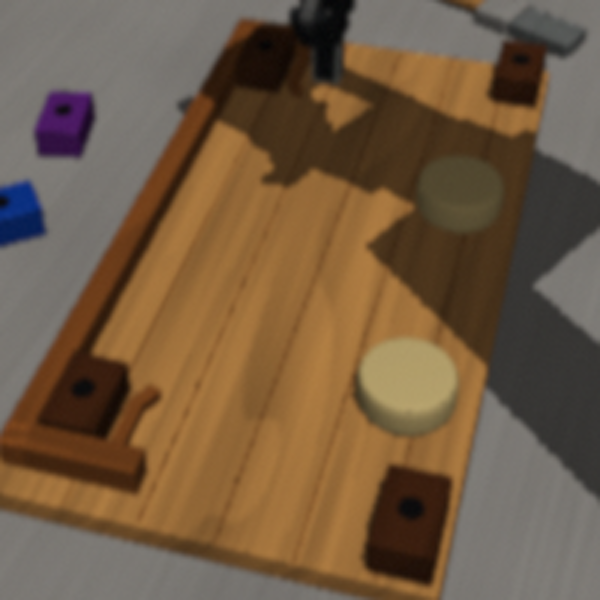

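The spacer at crop (84,395) is home, at board (98.5, 210) with yaw about 0, mirroring the fitted one within 1 mm. Cheeses and brush look unmoved.

```bash
python3 -c "from bench import robot;print(robot.job_done())"
```

```text
the job is handed in; nothing more can be done
None
```

I pushed the loose spacer flush to the rail, slid it along into the empty left (+y) pocket until it stopped against the rail and end stop, and handed the job in at about 15 s; the verdict was not shown.

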